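# Load a sample tin into the conditioning chest and shut its stayed lid

### The job

Raise the lid of the white sample chest until its folding stay locks, then put the loose squat tin upright into the empty lane so that it slides all the way down to the stop. Then break the stay's middle joint and lower the lid gently until it is fully shut, never letting it drop, and leave the other things on the bench where they are.

Things in the scene. Friction and masses are not known exactly. Their poses are not given: they have to be found in the camera images.
- chest: White steel sample chest, fixed: 240 (its x) by 180 (its y) by 120 mm high without lid, walls 8 mm. Origin: centre of its underside, on the bench; z up. Hinge along the top of its +y wall, lid handle on its -y side, folding stay outside its -x wall. Two lanes inside run along x and fall to +x at 14 degrees. The lane on the +y side already holds two tins (fixed; leave them); the -y one is empty.
- lane_top (a point): Point on the smooth steel surface of the empty lane near its high end: chest x -45, y -53 mm, 51 mm above the bench; a good place to set the tin. Lane 58 mm wide, centred on this line, between the -y wall and a 6 mm divider 10 mm high. The high-end wall's inner face is 67 mm away towards chest -x, the stop (the +x wall's inner face) 157 mm towards +x. Axes as the chest.
- lane_stop (a point): Point on the empty lane's surface where the centre of the tin's underside rests once the tin has slid fully down against the stop (within about 3 mm). Axes as the chest.
- tin: Squat plain aluminium sample tin, round, 50 mm across, 45 mm high, 0.11 to 0.22 kg; the only loose squat tin. Origin: centre of its underside, z up. It stands upright on the bench to the right of the chest; it swaps places with the weight and the jar. On the lane it slides down by itself when let go.
- lid (a joint): Lid angle in rad: 0 shut, grows as it rises, 1.27 with the stay locked, cannot pass 1.28. Lid 240 by 180 by 12 mm, 0.68 to 0.96 kg; raising it takes up to about 6 N at the handle. Stiff hinge: with the stay broken the lid stays put between about 1.18 and 1.0 rad; lower, from somewhere between 0.95 and 0.5 rad (by its weight), it falls shut and must be held.
- lid_hinge (a point): Middle of the hinge line, at the top of the chest's +y wall (chest y = +90 mm, 120 mm above the bench). The point turns with the lid; the hinge axis is its x axis, parallel to the chest's x. With the lid shut its axes are those of the chest.
- lid_bar (a point): Middle of the lid's handle: level round steel bar 12 mm thick, 120 mm long, parallel to the hinge, 40 mm off the lid's free edge on posts at 55 mm either side; 220 mm from the hinge, 6 mm above it when shut. It can be pinched from above across its length at any lid angle, fingers pointing down all the way, and turns between them. Turns with the lid: x along the bar, -y away from the hinge.
- stay_knee (a joint): Angle of the folding stay's middle joint in rad: 0 folded (lid shut), 2.28 with the links in line, 2.48 past straight against its stop: locked. A spring snaps it there by itself once the lid is raised to about 1.26 rad and is free to go the last bit up. Locked, it props the lid, which cannot be pushed down.
- stay_press (a point): Press point, on the axis of a steel pin 14 mm thick, 50 mm long, with an 18 mm black end cap, that sticks out level from the stay's middle joint towards chest -x. The point is about 15 mm inside the cap. Locked open it is about 161 mm above the bench, 37 mm out from the chest's -x wall at chest y 0, with free room above. When the lid is shut it hangs low beside that wall.
- stay_lower: The stay's lower link (two flat steel links 82 mm long). To break the lock press the pin straight down: 5 to 7 N; it goes down and up to 20 mm towards chest +y. Let go at less than 28 mm down it may spring back and lock; pressed 31 to 42 mm (lid 1.17 to 1.02 rad) it stays broken and the lid stays put; past 50 mm the lid may drop. Origin: its pivot on the chest.
- weight: Bystander: plain steel calibration weight, a cylinder 34 mm across, 46 mm high. Origin under its centre.
- jar: Bystander: white plastic jar with a screw cap, 48 mm across, 85 mm high. Origin under its centre.
- beaker: Bystander: white ceramic cup, 72 mm across, 90 mm high, open, left of the chest. Origin under its centre.
- probe: Bystander: aluminium test probe standing on its 36 mm disc, with a thin stem, 70 mm high. Origin under its centre.
- dish: Bystander: steel bowl 100 mm across, 30 mm high. Origin under its centre.
- spatula: Bystander: spatula lying flat beyond the tins. Origin on its underside.
Mind the look-alikes: they are no part of the job. What is shaped like the tin but blue or turquoise is not meant.

How it is judged (in metres and radians):
On the way, in this order (a step that is already met when the one before it is completed fails the run):
1. the lid is up and its stay is locked past straight (value of joint stay_knee above 2.4 rad and value of joint lid above 1.22 rad), for 0.3 s.
2. with the stay still locked, the tin stands in the empty lane against the stop, let go (all of step 1 and distance between tin and lane_stop below 0.015 m and angle between tin's own z axis and vertical below 0.4 rad and linear speed of tin below 0.03 m/s and contact force between the fingers and tin below 0.2 N), for 0.2 s.
3. the stay's joint is broken, folded well back past straight (value of joint stay_knee below 1.8 rad), for 0.2 s.
At the end, for the whole second after the job is handed in: The lid is shut (within 0.03 rad) and at rest, the tin stands in the empty lane against the stop (its base within 15 mm of the resting point, tilted no more than 0.4 rad) and at rest (value of joint lid below 0.03 rad and velocity of joint lid between -0.1 and 0.1 rad/s and distance between tin and lane_stop below 0.015 m and angle between tin's own z axis and vertical below 0.4 rad and linear speed of tin below 0.03 m/s); the robot touches nothing.
It fails at once if the lid drops or is slammed: it falls faster than 1.8 rad/s in the last 0.4 rad before it is shut (value of joint lid below 0.4 rad and velocity of joint lid below -1.8 rad/s).
It fails at once if a bystander is moved by more than 40 mm (distance of any of weight, jar, beaker, probe, dish, spatula from where it was at the start of the episode above 0.04 m).
It also fails if it takes over 72 s, if anything falls off the work surface, if the arm or the gripper's body presses on something with over 40 N, if the wrist force passes 120 N, or if a joint passes its speed limit or range.

### The arm

A 6-joint arm with a two-finger parallel gripper is mounted at the origin on the work surface. World frame = base frame: x ahead of the robot, y to its left, z up, the work surface at z = 0. Lengths are in mm, angles in rad, forces in N, time in s.
With the tool pointing down it reaches from about 300 to 850 mm from the base axis. Payload 4.2 kg.
Tool frame: the origin (TCP) lies at the very end of the fingers, on their centre line; the grasp point (between the pads) lies 19 mm behind it; x points along the fingers, y is the direction in which the jaws open and shut, and the axes are right-handed (so a half turn about x gives the same grasp; the last joint's range is limited). The gripper opens to 91 mm and grips with 3 to 60 N. Pads are 32 mm wide; open, the fingers measure 118 mm over their backs; the gripper's body (76 mm by 178 mm) begins 60 mm behind the grasp point.
Start: joints at [-1.198, 0.32, 1.565, -0, 1.257, -0.02], TCP at [220.102, -531.226, 190.776] pointing down, gripper open.
Joint ranges: [-3.11, 3.11], [-0.84, 2.01], [0.21, 2.61], [-1.34, 4.49], [0.05, 2.63], [-2.56, 2.56]. Speed limits (rad/s): [2.57, 2.57, 3.14, 3.14, 3.14, 3.14].

### API

Orientations are given as a rotation vector (axis times angle).
In Python, from station import ctrl gives the robot as it stands.
- The arm moves only by the tool apply_moves, never from a script. Its argument "moves" is a list of rows, each a list of 3 entries, a list of its own where there are three numbers: the turn, a rotation vector about the tool's x, y, z in rad, then the shift along the tool's x, y, z in m, then the closure, from 0 (fully open) to 1 (shut). In form: [[[wx, wy, wz], [dx, dy, dz], claw], ...]. A call has 1 to 12 rows; each row shifts and turns the pose as measured when the row begins, along the tool's axes as they then stand; what a row does not reach is not made up. A row lasts 1/8 s, in which the tool goes at most 62.5 mm and 10.7 degrees, less where a joint would pass 70% of its speed; a pose out of reach is approached as far as the arm can. A call is refused whole if a number of a shift passes 0.0625 or a number of a turn 0.188, either way. A call with a gripper value outside its range is refused whole. The fingers move at their own pace and stop on an object; the grip force is fixed at half the most. Time passes only in rows, so rows that do not move let the fingers close. It gives the time, the measured TCP pose, the force and the opening at its end, in the units of the state.
- ctrl.get_obs(): the state, without advancing time (a new reading comes with each control period).
- ctrl.read_camera(name): name is "scene" or "top" or "wrist"; returns a dict with "color" (384x512x3 uint8, red, green, blue), "z_map" (384x512 float32, mm along the optical axis (not along the pixel's ray), 0 where there is no reading), "camera_matrix" (3x3 intrinsics, pixels), "eye" and "orientation" of the camera in the world. Camera axes: x right, y down, z forward; pixel columns grow to the right and rows downward; lengths in mm; the calibration is good to about 2 mm. The wrist camera is an equidistant fisheye: a pixel r from the principal point sees the ray r / f radians off the axis. A picture is of the moment at which its call begins.
- ctrl.sign_off(): hands the job in, once; it reports no verdict.
Trained networks look in the newest picture that a camera, given by its name, has taken for a name from the list of things; names that differ only in an ending like _2 or _b are one class to them, and where a whole thing is asked for, a point or a joint stands for the part that bears it (a point fixed in the world has none). Each returns a list of dicts, best first, with "conf" (0 to 1); they miss things now and then, are a little off and sometimes report something else, mostly with a low value. They report only what shows in the picture. A call takes as long as a camera call. They do not tell look-alikes from the thing itself.
- ctrl.boxes_of(camera, label): "extent" ([left, top, width, height] in pixels, round what is visible of it).
The state is a dict: "t": time; "joint_pos": joint angles; "joint_vel": joint speeds; "joint_efforts": joint torques, N m; "position": TCP position; "tool_rot": TCP orientation; "force": force on the tool from outside, world axes, zero at the start; "moment": the same for the moment, N m; "gripper_width": opening from 0.0 (shut) to 1.0 (fully open).
Only numpy, scipy, OpenCV 4.12 (cv2) and the standard library are available. Lean on these libraries where they do the work, as an engineer would, in place of code of your own. Each camera call takes 0.05 s, during which the arm holds its last target. There are 200 camera calls.

## Working session

There is one attempt and no reset: what is moved stays moved. The work goes in short steps, Python scripts to look and compute and a tool call to move; the robot and the scene stay as the last step left them, time stands still between calls to the robot, and variables do not carry over. Pictures are saved under pics/ and viewed, on a budget of 10 in all, crops included, one or two more only if the job needs it, and the job is handed in when it is done.

Besides the shell and the picture viewer there is one more tool, called after "Request:" in YAML: its name, and indented under it one key for each argument. apply_moves: Moves the arm, as the interface text tells. Its arguments: {"type":"object","properties":{"moves":{"type":"array"}},"required":["moves"]}

```bash
ls; mkdir -p pics
cat > h.py <<'E'
from station import ctrl
import numpy as np, cv2
from scipy.spatial.transform import Rotation as R
def rot(o):
    o=np.array(o,float)
    if o.shape==(3,3): return o
    return (R.from_rotvec(o) if o.size==3 else R.from_quat(o)).as_matrix()
def cloud(c):
    K=np.array(c["camera_matrix"]);z=c["z_map"];v,u=np.mgrid[:z.shape[0],:z.shape[1]]
    p=np.stack([(u-K[0,2])/K[0,0]*z,(v-K[1,2])/K[1,1]*z,z],-1)
    w=p@rot(c["orientation"]).T+np.array(c["eye"]); w[z==0]=np.nan
    return w
def save(c,n): cv2.imwrite("pics/"+n,c["color"][:,:,::-1])
E
python3 - <<'E'
from h import *
o=ctrl.get_obs();print(o)
for n in("scene","top"):
    c=ctrl.read_camera(n);save(c,n+"0.png");print(n,c["eye"],c["orientation"],c["camera_matrix"])
    np.savez(n+"0.npz",w=cloud(c),c=c["color"])
    for l in("chest","lid","lid_bar","stay_press","tin","weight","jar","beaker","probe","dish","spatula"):
        print(l,[(np.round(d["conf"],2),np.round(d["extent"])) for d in ctrl.boxes_of(n,l)][:3])
E
```

```text
pics
{'t': 0.0, 'joint_pos': array([-1.19796314e+00,  3.20280251e-01,  1.56563913e+00, -3.32644048e-05,
        1.25739923e+00, -1.99736027e-02]), 'joint_vel': array([ 0.00042801, -0.00127033,  0.0003278 ,  0.00096552, -0.00129896,
        0.00061748]), 'joint_efforts': array([ 1.91020343e-03, -4.12455475e+01, -2.31969416e+01,  7.29407324e-02,
        4.56553290e-02, -1.34455754e-04]), 'position': array([ 219.91107351, -530.71092597,  189.94249532]), 'tool_rot': array([ 2.00624765,  0.40099101, -2.00693114]), 'force': array([-0.26198386, -0.06357026, -0.82264919]), 'moment': array([0.02118562, 0.00243199, 0.00467224]), 'gripper_width': 0.9997318191296325}
scene [ 961.44402771 -642.90596785  956.61274762] [-2.32952668 -0.65866314  0.25307857] [[439.74293521   0.         252.83561331]
 [  0.         439.74293521 197.50807042]
 [  0.           0.           1.        ]]
chest [(np.float64(0.64), array([219., 152., 116., 102.]))]
lid [(np.float64(0.88), array([231., 154., 105.,  74.]))]
lid_bar [(np.float64(0.74), array([227., 154., 105.,  77.]))]
stay_press [(np.float64(0.5), array([220.
[... 1099 characters left out ...]
[]
stay_press [(np.float64(0.52), array([244., 215.,   5.,  13.]))]
tin [(np.float64(0.77), array([333., 244.,  13.,   9.])), (np.float64(0.55), array([304., 238.,  16.,  17.])), (np.float64(0.52), array([363., 234.,  19.,  18.]))]
weight []
jar [(np.float64(0.79), array([324., 178.,  22.,  12.])), (np.float64(0.24), array([200., 130.,  79.,  98.]))]
beaker [(np.float64(0.76), array([130., 198.,  28.,  19.]))]
probe [(np.float64(0.44), array([148., 169.,  14.,  12.])), (np.float64(0.41), array([200., 131.,  80.,  97.])), (np.float64(0.17), array([203., 132.,  79.,  81.]))]
dish [(np.float64(0.91), array([167., 234.,  28.,  31.]))]
spatula [(np.float64(0.83), array([338., 159.,  54.,  20.]))]
```

Run:
```python
import cv2,numpy as np
a=cv2.resize(cv2.imread("pics/scene0.png")[100:380,60:350],None,fx=2.05,fy=2.05,interpolation=cv2.INTER_CUBIC)
b=cv2.resize(cv2.imread("pics/top0.png")[110:290,110:400],None,fx=2.7,fy=2.7,interpolation=cv2.INTER_CUBIC)
cv2.imwrite("pics/s0.png",a);cv2.imwrite("pics/t0.png",b)
```

```text
(no output)
```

View pics/s0.png

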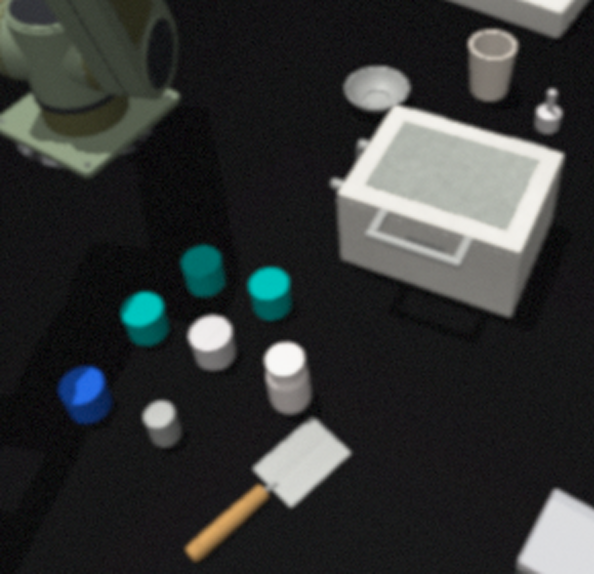

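View pics/t0.png

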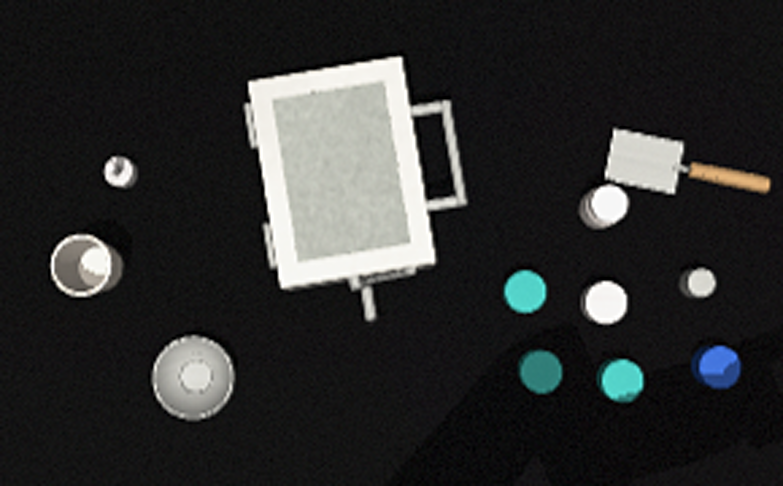

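The lid handle is at about (440,155) in the top crop, on the world -y side. The stay pin is at (368,300), facing the robot. The plain tin is at (605,302), between two turquoise look-alikes, with the jar at (605,207) and the weight at (698,283).

```bash
cat > m.py <<'E'
from h import *
d=np.load("top0.npz");w=d["w"];c=d["c"].astype(int)
v,u=np.mgrid[:384,:512]
print("bench z",np.nanmedian(w[330:370,50:460,2]))
m=(w[...,2]>112)&(w[...,2]<150)&(u>195)&(u<285)&(v>125)&(v<220)
p=w[m]; print(len(p),"lid z",np.median(p[:,2]))
r=cv2.minAreaRect(p[:,:2].astype(np.float32));print("all top",r)
q=cv2.erode(m.astype(np.uint8),np.ones((9,9)));q=cv2.dilate(q,np.ones((9,9)))&m
r=cv2.minAreaRect(w[q>0][:,:2].astype(np.float32));print("lid",r, np.nanmedian(w[q>0][:,2]));print(cv2.boxPoints(r))
def obj(u0,v0,rad=13,zmin=8):
    s=(abs(u-u0)<rad)&(abs(v-v0)<rad)&(w[...,2]>zmin)
    P=w[s];zt=np.percentile(P[:,2],90);T=P[P[:,2]>zt-8]
    (a,rr)=cv2.minEnclosingCircle(T[:,:2].astype(np.float32));print((u0,v0),"top",zt,"mean",T[:,:2].mean(0),a,rr,len(T))
obj(334,222,11);obj(334,186,11);obj(368,215,10);obj(305,218,10);obj(339,251,10);obj(310,247,10)
# pin, near px (246,222)
s=(u>238)&(u<254)&(v>210)&(v<232)&(w[...,2]>8)
for a,b,x in zip(u[s],v[s],w[s]): 
    if b>216: print(a,b,np.round(x))
s=(u>262)&(u<286)&(v>145)&(v<188)&(w[...,2]>60)&~(q>0)
P=w[s];print("handle",P.mean(0));hr=cv2.minAreaRect(P[:,:2].astype(np.float32));print(hr,cv2.boxPoints(hr),np.median(P[:,2]))
E
python3 m.py
python3 - <<'E'
from h import *
d=np.load("scene0.npz");w=d["w"];v,u=np.mgrid[:384,:512]
for n,(u0,v0,r) in dict(tin=(163,267,13),).items():
    s=(abs(u-u0)<r)&(abs(v-v0)<r)&(w[...,2]>38);P=w[s];print(n,np.percentile(P[:,2],90),cv2.minEnclosingCircle(P[:,:2].astype(np.float32)),P.mean(0))
m=(w[...,2]>122)&(w[...,2]<145)&(u>215)&(u<340)&(v>145)&(v<235)
q=cv2.erode(m.astype(np.uint8),np.ones((11,11)));q=cv2.dilate(q,np.ones((11,11)))&m
r=cv2.minAreaRect(w[q>0][:,:2].astype(np.float32));print("lid",r,np.nanmedian(w[q>0][:,2]))
E
```

```text
bench z 3.630633673350644
4855 lid z 133.1799656265846
all top ((602.1785888671875, 54.56962585449219), (254.07553100585938, 234.8118896484375), 8.09038257598877)
lid ((606.0810546875, 77.20475769042969), (240.3258514404297, 190.5294189453125), 7.907076835632324) 133.25741024945705
[[ 4.7395529e+02  1.5503329e+02]
 [ 5.0016586e+02 -3.3684662e+01]
 [ 7.3820679e+02 -6.2377930e-01]
 [ 7.1199622e+02  1.8809418e+02]]
(334, 222) top 49.25598276375001 mean [ 450.6464524  -238.06574792] (451.1035461425781, -237.6544189453125) 24.783212661743164 173
(334, 186) top 88.60637673377501 mean [ 566.34851252 -238.69453648] (566.34423828125, -238.9532012939453) 21.756973266601562 139
(368, 215) top 49.400403054459545 mean [ 471.92409077 -352.35341874] (472.1575622558594, -352.66912841796875) 16.77875328063965 81
(305, 218) top 49.78586930363163 mean [ 465.99706215 -141.52434955] (465.93975830078125, -141.60916137695312) 24.91339683532715 166
(339, 251) top 49.25250725402975 mean [ 356.36627289 -254.21063025] (357.1416320800781, -254.21177673339844) 25.036890029907227 170
(310, 247) top 49.70483461858
[... 1429 characters left out ...]
9 228 [435.  38.  53.]
245 229 [432.  51.  59.]
246 229 [432.  48.  54.]
247 229 [432.  45.  56.]
248 229 [432.  42.  54.]
250 229 [431.  36.   8.]
253 229 [431.  26.   8.]
handle [624.15389975 -46.39927617 130.8188098 ]
((622.1160888671875, -35.320045471191406), (120.30339050292969, 51.19556427001953), 8.009303092956543) [[558.9845    -18.353127 ]
 [566.1178    -69.0493   ]
 [685.2477    -52.286964 ]
 [678.1144     -1.5907898]] 131.339571101547
tin 47.24682970009828 ((449.6465759277344, -239.3834686279297), 26.85032844543457) [ 452.50378491 -241.14729924   44.73063571]
lid ((605.9222412109375, 71.43477630615234), (241.9864044189453, 197.44708251953125), 8.428885459899902) 132.42494751981837
```

```bash
cat >> h.py <<'E'
YAW=0.139; O=np.array([606.3,71.8,0.]); CR=R.from_euler('z',YAW).as_matrix()
W=lambda *p: O+CR@np.array(p,float)
def bar(th): return (0,90-220*np.cos(th)+6*np.sin(th),120+220*np.sin(th)+6*np.cos(th))   # chest frame
# A: tool x down, y=+chest y, z=+chest x ; B: jaws along chest x (y=+chest x, z=-chest y)
A=CR@np.array([[0,0,1],[0,1,0],[-1,0,0]],float); B=CR@np.array([[0,1,0],[0,0,-1],[-1,0,0]],float)
def state():
    o=ctrl.get_obs(); return o,np.array(o["position"]),rot(o["tool_rot"])
def to(p,Rt,p0=None,R0=None):
    "rotvec in tool axes, shift (mm) in tool axes (present, and after the turn)"
    if p0 is None: o,p0,R0=state()
    d=np.array(p)-p0
    return R.from_matrix(R0.T@Rt).as_rotvec().round(4),(R0.T@d).round(1),(Rt.T@d).round(1)
E
python3 - <<'E'
from h import *
o,p,r=state();print(r.round(3))
b=W(*bar(0))
g=b-[0,0,19]
print(b,g);print(to(g+[0,0,90],A),to(g+[0,0,90],A@np.diag([1,-1,-1])))
print(to([450.5,-238.5,150],B))
E
```

```text
[[ 0.     0.383 -0.924]
 [-0.    -0.924 -0.383]
 [-1.     0.     0.   ]]
[624.31186778 -56.94615575 126.        ] [624.31186778 -56.94615575 107.        ]
(array([-2.8878e+00,  1.0000e-04, -0.0000e+00]), array([  -6.3, -283.4, -555. ]), array([ -6.2, 413.7, 466. ])) (array([ 2.538e-01, -0.000e+00, -1.000e-04]), array([  -6.3, -283.4, -555. ]), array([  -6.2, -413.7, -466. ]))
(array([-1.317e+00,  1.000e-04, -1.000e-04]), array([  40.8, -182.3, -324.9]), array([  40.8,  268.7, -258. ]))
```

Request:
apply_moves:
  moves:
    - [[0.127,0,0],[0,0,0],0.6]
    - [[0.127,0,0],[0,0,0],0.6]
    - [[0,0,0],[0,-0.041,-0.0465],0.6]
    - [[0,0,0],[0,-0.041,-0.0465],0.6]
    - [[0,0,0],[0,-0.041,-0.0465],0.6]
    - [[0,0,0],[0,-0.041,-0.0465],0.6]
    - [[0,0,0],[0,-0.041,-0.0465],0.6]
    - [[0,0,0],[0,-0.041,-0.0465],0.6]
    - [[0,0,0],[0,-0.041,-0.0465],0.6]
    - [[0,0,0],[0,-0.041,-0.0465],0.6]
    - [[0,0,0],[0,-0.041,-0.0465],0.6]
    - [[0,0,0],[0,-0.03,-0.035],0.6]

```text
t: 2.7
position: [625.1, -74.8, 191.3]
tool_rot: [2.161, 0.126, -2.151]
force: [0.0, -1.1, 0.1]
gripper_width: 0.402
```

```bash
cat > q.py <<'E'
from h import *
A2=A@np.diag([1,-1,-1]); o,p,r=state()
print(o["t"],p.round(1),o["gripper_width"],o["force"].round(1),o["joint_pos"].round(2)); print("chest",(CR.T@(p-O)).round(1))
E
python3 - <<'E'
from q import *
print(to(W(*bar(0))-[0,0,19],A2))
E
```

```text
2.7 [625.1 -74.8 191.3] 0.4018790669750362 [ 0.  -1.1  0.1] [-0.13  0.4   1.44 -0.    1.3   1.31]
chest [  -1.7 -147.8  191.3]
(array([-0.0166, -0.0045, -0.0056]), array([ 84.2, -18.3,  -1.1]), array([ 84.3, -17.8,  -1.7]))
```

Request:
apply_moves:
  moves:
    - [[-0.016,-0.004,-0.005],[0.01,-0.018,-0.001],0.6]
    - [[0,0,0],[0.03,0,0],0.6]
    - [[0,0,0],[0.03,0,0],0.6]
    - [[0,0,0],[0,0,0],0.6]

```text
t: 3.2
position: [623.2, -53.5, 118.0]
tool_rot: [2.144, 0.155, -2.149]
force: [-0.5, 0.5, 0.9]
gripper_width: 0.402
```

Run:
```python
from q import *
print(to(W(*bar(0))-[0,0,19],A2))
for n in("wrist","scene"):
    c=ctrl.read_camera(n);save(c,n+"1.png")
a=cv2.imread("pics/wrist1.png");b=cv2.imread("pics/scene1.png")[80:280,180:400]
a=cv2.resize(a,(400,300));b=cv2.resize(b,(330,300));cv2.imwrite("pics/m1.png",np.hstack([a,b]))
```

```text
3.2 [623.2 -53.5 118. ] 0.4017565601846382 [-0.5  0.5  0.9] [-0.1   0.45  1.55 -0.    1.14  1.32]
chest [  -0.6 -126.4  118. ]
(array([0.0054, 0.0022, 0.    ]), array([11. ,  3.6, -0.6]), array([11. ,  3.6, -0.6]))
```

View pics/m1.png

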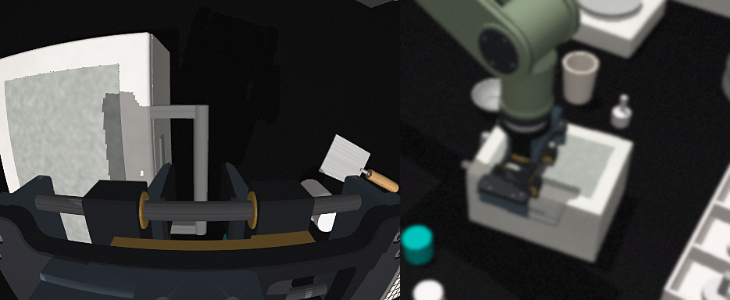

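The bar, at about (203,170) in the wrist view, lies between the two fingers at (160,·) and (240,·). I'll lower the last 11 mm and close.

Request:
apply_moves:
  moves:
    - [[0,0,0],[0.011,0.003,0],0.6]
    - [[0,0,0],[0,0,0],1]
    - [[0,0,0],[0,0,0],1]
    - [[0,0,0],[0,0,0],1]
    - [[0,0,0],[0,0,0],1]

```text
t: 3.92
position: [628.0, -58.0, 113.3]
tool_rot: [2.158, 0.151, -2.134]
force: [-0.7, 0.4, 0.5]
gripper_width: 0.011
```

Run:
```python
from q import *
print(to(W(*bar(0))-[0,0,19],A2))
th=np.linspace(0,1.27,25)
b=np.array([bar(t) for t in th]);d=np.diff(b,axis=0)
for t,x in zip(th[1:],d): print(t.round(2),"tool x",(-x[2]).round(1),"tool y",(-x[1]).round(1))
```

```text
3.925 [628.  -58.  113.3] 0.010552474482056933 [-0.7  0.4  0.5] [-0.11  0.45  1.55 -0.    1.12  1.32]
chest [   3.5 -131.6  113.3]
(array([ 0.004 , -0.0106, -0.0033]), array([ 6.2, -1.6,  3.6]), array([ 6.3, -1.6,  3.5]))
0.05 tool x -11.6 tool y -0.6
0.11 tool x -11.6 tool y -1.2
0.16 tool x -11.5 tool y -1.9
0.21 tool x -11.4 tool y -2.5
0.26 tool x -11.2 tool y -3.1
0.32 tool x -11.1 tool y -3.6
0.37 tool x -10.9 tool y -4.2
0.42 tool x -10.6 tool y -4.8
0.48 tool x -10.3 tool y -5.3
0.53 tool x -10.0 tool y -5.9
0.58 tool x -9.7 tool y -6.4
0.64 tool x -9.4 tool y -6.9
0.69 tool x -9.0 tool y -7.4
0.74 tool x -8.6 tool y -7.9
0.79 tool x -8.2 tool y -8.3
0.85 tool x -7.7 tool y -8.7
0.9 tool x -7.2 tool y -9.1
0.95 tool x -6.7 tool y -9.5
1.01 tool x -6.2 tool y -9.8
1.06 tool x -5.7 tool y -10.2
1.11 tool x -5.2 tool y -10.4
1.16 tool x -4.6 tool y -10.7
1.22 tool x -4.0 tool y -10.9
1.27 tool x -3.4 tool y -11.1
```

Run:
```python
from q import *
c=ctrl.read_camera("wrist");save(c,"wrist2.png");print(c["eye"],c["camera_matrix"])
np.savez("w2.npz",z=c["z_map"],c=c["color"],K=c["camera_matrix"],e=c["eye"],o=rot(c["orientation"]))
s=ctrl.read_camera("scene");save(s,"scene2.png");w=cloud(s)
cv2.imwrite("pics/m2.png",np.hstack([cv2.imread("pics/wrist2.png"),cv2.resize(cv2.imread("pics/scene2.png")[130:274,200:308],(288,384))]))
```

```text
3.925 [628.  -58.  113.3] 0.010552474482056933 [-0.7  0.4  0.5] [-0.11  0.45  1.55 -0.    1.12  1.32]
chest [   3.5 -131.6  113.3]
[701.91452924 -46.24412779 307.98629755] [[297.31863964   0.         253.14800671]
 [  0.         297.31863964 190.00488903]
 [  0.           0.           1.        ]]
```

View pics/m2.png

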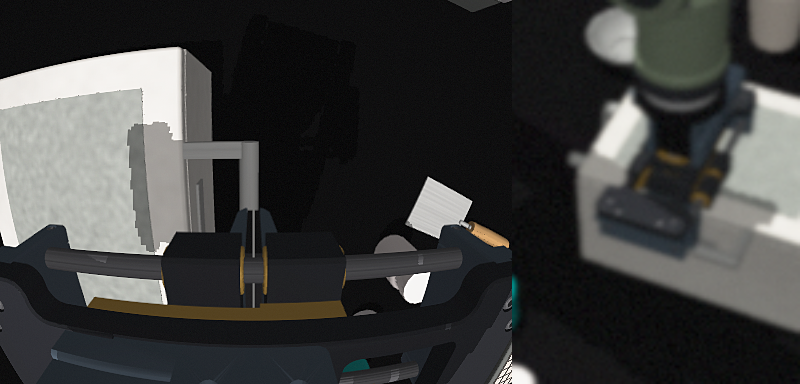

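Run:
```python
import numpy as np
d=np.load("w2.npz");z=d["z"];K=d["K"];f=K[0,0]
def pt(u,v):
    x,y=u-K[0,2],v-K[1,2];r=np.hypot(x,y);t=r/f
    Z=z[v,u];s=Z*np.tan(t)/r
    return (d["o"]@np.array([x*s,y*s,Z])+d["e"]).round(1)
from h import CR,O
for u,v in [(248,150),(250,165),(250,185),(250,200),(215,150),(240,215),(242,225),(246,225),(259,225),(262,235),(254,215),(254,225),(254,240),(235,235),(150,150),(195,60),(420,200),(245,205),(205,200)]:
    p=pt(u,v);print((u,v),d["c"][v,u],p,(CR.T@(p-O)).round(1))
```

```text
(248, 150) [122 122 120] [678.5 -47.  132.7] [  55.  -127.7  132.7]
(250, 165) [125 122 122] [670.  -49.5 133.9] [  46.3 -129.   133.9]
(250, 185) [122 121 120] [657.4 -51.2 132.3] [  33.6 -128.9  132.3]
(250, 200) [122 120 119] [647.9 -52.6 132.4] [  24.  -129.   132.4]
(215, 150) [119 119 120] [675.4 -27.2 129.6] [  54.7 -107.6  129.6]
(240, 215) [35 41 47] [643.6 -47.6 149.5] [  20.4 -123.4  149.5]
(242, 225) [35 41 48] [643.8 -49.2 164.7] [  20.4 -125.   164.7]
(246, 225) [35 40 46] [644.4 -51.2 165.5] [  20.7 -127.1  165.5]
(259, 225) [18 17 17] [643.6 -58.2 161. ] [  18.9 -133.9  161. ]
(262, 235) [38 43 51] [645.1 -59.1 177.3] [  20.3 -135.   177.3]
(254, 215) [109 108 107] [637.9 -56.6 130.7] [  13.5 -131.5  130.7]
(254, 225) [108 108 105] [631.5 -57.5 131.5] [   7.  -131.5  131.5]
(254, 240) [108 108 105] [620.5 -59.1 130.5] [  -4.1 -131.6  130.5]
(235, 235) [17 17 20] [663.4 -46.3 222.2] [  40.2 -124.9  222.2]
(150, 150) [161 157 154] [670.5  13.7 130.7] [ 55.5 -66.4 130.7]
(195, 60) [96 95 92] [734.4   0.9  89.1] [117.  -88.   89.1]
(420, 200) [202 201 198] [ 635.9 -260.5    2.3] [ -16.7 -333.2    2.3]
(245, 205) [114 113 112] [643.8 -50.  130.9] [  20.3 -125.8  130.9]
(205, 200) [99 97 94] [618.2 -15.3  54.6] [ -0.3 -87.9  54.6]
```

Request:
apply_moves:
  moves:
    - [[0,0,0],[-0.012,-0.001,0],1]
    - [[0,0,0],[-0.012,-0.001,0],1]
    - [[0,0,0],[-0.012,-0.002,0],1]
    - [[0,0,0],[-0.012,-0.0025,0],1]

```text
t: 4.53
position: [626.5, -51.0, 164.4]
tool_rot: [2.158, 0.151, -2.135]
force: [-0.2, 0.1, 0.1]
gripper_width: 0.003
```

Run:
```python
from q import *
c=ctrl.read_camera("scene");w=cloud(c);v,u=np.mgrid[:384,:512]
P=w.reshape(-1,3);P=(P-O)@CR
m=(abs(P[:,0])<115)&(P[:,1]>-95)&(P[:,1]<90)&(P[:,2]>125)&(P[:,2]<200)
# keep the lid: points on far +x half, away from the gripper
m&=(P[:,0]>85)
Q=P[m];k=np.polyfit(Q[:,1],Q[:,2],1);print(len(Q),"lid slope angle",-np.arctan(k[0]))
print("expected from tcp", np.arcsin((p[2]-113.3)/220))
```

```text
4.525 [626.5 -51.  164.4] 0.0027080714803753778 [-0.2  0.1  0.1] [-0.1   0.41  1.49 -0.    1.23  1.33]
chest [   3.  -124.4  164.4]
636 lid slope angle -0.003346667351444469
expected from tcp 0.2343990457409412
```

Run:
```python
from q import *
c=ctrl.read_camera("wrist");save(c,"wrist3.png")
s=ctrl.read_camera("scene");w=cloud(s);save(s,"scene3.png")
v,u=np.mgrid[:384,:512]
Q=(w-O)@CR
t=CR.T@(p-O)
m=(abs(Q[...,0]-t[0])<25)&(abs(Q[...,1]-t[1])<25)&(Q[...,2]>100)&(s["color"].sum(2)<250)
for k in range(100,240,10):
    n=m&(Q[...,2]>=k)&(Q[...,2]<k+10)
    if n.any(): print(k,n.sum(),Q[n].min(0).round(),Q[n].max(0).round(),"uv",u[n].mean().round(),v[n].mean().round())
a=cv2.resize(cv2.imread("pics/scene3.png")[130:250,210:330],(480,480),interpolation=cv2.INTER_CUBIC)
b=cv2.imread("pics/wrist3.png")[100:340,170:340];b=cv2.resize(b,(320,452))
cv2.imwrite("pics/m3.png",np.hstack([a,cv2.copyMakeBorder(b,0,28,0,0,cv2.BORDER_CONSTANT)]))
```

```text
4.575 [627.5 -50.8 166.4] 0.00974673999766027 [-0.1  0.3  1.4] [-0.1   0.41  1.48 -0.    1.23  1.33]
chest [   4.  -124.3  166.4]
190 9 [  16. -136.  191.] [  22. -121.  200.] uv 269.0 204.0
200 10 [  17. -136.  200.] [  21. -119.  210.] uv 269.0 202.0
210 9 [  19. -137.  214.] [  22. -121.  220.] uv 270.0 199.0
220 12 [  19. -136.  221.] [  22. -120.  230.] uv 270.0 196.0
```

View pics/m3.png

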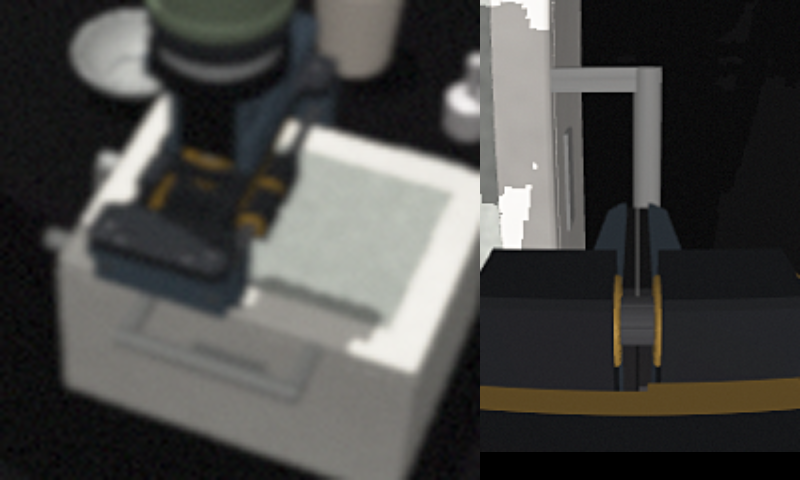

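Run:
```python
from q import *
s=ctrl.read_camera("scene");w=cloud(s);v,u=np.mgrid[:384,:512]
Q=(w-O)@CR;t=CR.T@(p-O)
m=(abs(Q[...,0]-t[0])<30)&(abs(Q[...,1]-t[1])<30)&(Q[...,2]>100)
for k in range(100,240,10):
    n=m&(Q[...,2]>=k)&(Q[...,2]<k+10)
    if n.any(): print(k,n.sum(),Q[n].min(0).round(),Q[n].max(0).round(),"uv",u[n].mean().round(),v[n].mean().round(),s["color"][n].mean(0).round())
# project tcp
K=s["camera_matrix"];pc=rot(s["orientation"]).T@(p-s["eye"]);print("tcp px",(K@pc/pc[2]).round(1),pc[2], s["z_map"][int((K@pc/pc[2])[1]),int((K@pc/pc[2])[0])])
i=int((K@pc/pc[2])[0]);j=int((K@pc/pc[2])[1])
for b in range(j-24,j+14,2): print(b,[ (Q[b,a].round().astype(int).tolist(),s["color"][b,a].tolist()) for a in (i,)])
```

```text
4.675 [626.8 -51.1 164.3] 0.004399385696617332 [-0.3  0.6 -0.2] [-0.1   0.41  1.49 -0.    1.23  1.33]
chest [   3.3 -124.5  164.3]
110 1 [   7. -130.  118.] [   7. -130.  118.] uv 263.0 224.0 [110. 108. 105.]
120 63 [ -27. -137.  122.] [  33. -125.  130.] uv 262.0 222.0 [112. 111. 109.]
130 58 [ -26. -135.  130.] [  32. -125.  135.] uv 261.0 220.0 [115. 115. 113.]
180 2 [  19. -129.  187.] [  20. -121.  188.] uv 270.0 206.0 [114. 112. 111.]
190 12 [  16. -135.  190.] [  21. -118.  200.] uv 269.0 204.0 [80. 83. 84.]
200 12 [  16. -136.  200.] [  22. -119.  210.] uv 269.0 202.0 [45. 51. 56.]
210 18 [  17. -137.  211.] [  22. -113.  220.] uv 269.0 198.0 [55. 61. 65.]
220 11 [  19. -139.  220.] [  21. -112.  228.] uv 270.0 195.0 [58. 62. 65.]
230 2 [  20. -135.  230.] [  21. -115.  231.] uv 270.0 193.0 [64. 64. 66.]
tcp px [263.  209.6   1. ] 1043.3736461659896 1103.0793
185 [([22, -180, 310], [29, 30, 33])]
187 [([23, -184, 308], [32, 33, 33])]
189 [([26, -189, 308], [31, 31, 34])]
191 [([28, -194, 308], [37, 40, 42])]
193 [([30, -201, 310], [73, 74, 76])]
195 [([32, -206, 309], [70, 71, 76])]
197 [([35, -212, 311], [55, 55, 59])]
199 [([35, -212, 305], [31, 33, 34])]
201 [([35, -213, 300], [37, 42, 45])]
203 [([35, -211, 291], [50, 55, 61])]
205 [([32, -205, 278], [49, 55, 59])]
207 [([33, -207, 275], [53, 59, 65])]
209 [([-14, -88, 120], [104, 104, 101])]
211 [([-13, -91, 115], [121, 122, 116])]
213 [([-14, -87, 103], [122, 122, 117])]
215 [([-12, -92, 101], [119, 119, 115])]
217 [([-12, -91, 93], [97, 97, 95])]
219 [([2, -127, 131], [107, 107, 105])]
221 [([4, -132, 130], [122, 121, 119])]
```

Request:
apply_moves:
  moves:
    - [[0,0,0],[0,0.006,0.003],0.6]
    - [[0,0,0],[0,0,0],0.6]
    - [[0,0,0],[0,0,0],0.6]

```text
t: 5.1
position: [623.1, -58.2, 161.8]
tool_rot: [2.154, 0.151, -2.139]
force: [-1.4, -0.3, 1.0]
gripper_width: 0.302
```

Run:
```python
from q import *
s=ctrl.read_camera("scene");w=cloud(s)
Q=(w-O)@CR;t=CR.T@(p-O)
m=(abs(Q[...,0]-t[0])<30)&(abs(Q[...,1]-t[1])<60)&(Q[...,2]>140)
for k in range(140,230,5):
    n=m&(Q[...,2]>=k)&(Q[...,2]<k+5)
    if n.any(): print(k,n.sum(),Q[n].min(0).round(),Q[n].max(0).round(),s["color"][n].mean(0).round())
print(to(W(*bar(0))-[0,0,34],A2))
```

```text
5.1 [623.1 -58.2 161.8] 0.30189957862466044 [-1.4 -0.3  1. ] [-0.11  0.41  1.49 -0.    1.23  1.32]
chest [  -1.4 -131.1  161.8]
180 1 [   7. -116.  184.] [   7. -116.  184.] [143. 141. 138.]
185 14 [ -15. -154.  186.] [  16. -111.  190.] [97. 97. 95.]
190 12 [   5. -154.  190.] [  17. -114.  194.] [52. 54. 54.]
195 8 [   7. -157.  196.] [  18. -115.  200.] [46. 48. 49.]
200 7 [  10. -152.  200.] [  17. -114.  205.] [49. 50. 50.]
205 2 [  12. -152.  207.] [  16. -118.  208.] [58. 58. 54.]
210 1 [  16. -152.  213.] [  16. -152.  213.] [82. 84. 84.]
215 2 [  16. -154.  218.] [  17. -152.  219.] [106. 106. 104.]
220 1 [  16. -152.  222.] [  16. -152.  222.] [112. 113. 110.]
225 1 [  16. -152.  226.] [  16. -152.  226.] [84. 86. 84.]
(array([ 0.0039, -0.0068, -0.0026]), array([69.7, -1.2, -1. ]), array([69.7, -1. , -1.4]))
```

Measured: the real fingertips end about 23 mm above the reported TCP. The bar was never between the pads, so the gripper has to go correspondingly deeper.

Request:
apply_moves:
  moves:
    - [[0,0,0],[0.03,-0.001,-0.001],0.6]
    - [[0,0,0],[0.03,0,0],0.6]
    - [[0,0,0],[0.015,0,0],0.6]
    - [[0,0,0],[0.002,0,0],0.6]

```text
t: 5.65
position: [625.7, -57.2, 83.6]
tool_rot: [2.157, 0.151, -2.136]
force: [0.3, 0.1, 0.1]
gripper_width: 0.403
```

```bash
python3 q.py
```

```text
5.65 [625.7 -57.2  83.6] 0.4033553456038629 [0.3 0.1 0.1] [-0.11  0.48  1.6  -0.    1.06  1.32]
chest [   1.3 -130.5   83.6]
```

Request:
apply_moves:
  moves:
    - [[0,0,0],[0,0,0],1]
    - [[0,0,0],[0,0,0],1]
    - [[0,0,0],[0,0,0],1]
    - [[0,0,0],[0,0,0],1]
    - [[0,0,0],[-0.006,0,0],1]

```text
t: 6.28
position: [626.7, -55.0, 91.2]
tool_rot: [2.162, 0.154, -2.135]
force: [2.0, 2.6, -5.0]
gripper_width: 0.125
```

Held this time: the opening is 11.4 mm and the lid loads the tool with about 5 N.

Request:
apply_moves:
  moves:
    - [[0,0,0],[-0.0116,-0.001,0],1]
    - [[0,0,0],[-0.0115,-0.0015,0],1]
    - [[0,0,0],[-0.0115,-0.002,0],1]
    - [[0,0,0],[-0.0114,-0.0025,0],1]
    - [[0,0,0],[-0.0112,-0.003,0],1]
    - [[0,0,0],[-0.0111,-0.0036,0],1]
    - [[0,0,0],[-0.0109,-0.004,0],1]
    - [[0,0,0],[-0.0106,-0.0048,0],1]

```text
t: 7.28
position: [623.1, -28.9, 186.9]
tool_rot: [2.167, 0.159, -2.134]
force: [2.6, 4.5, -7.4]
gripper_width: 0.125
```

```bash
cat > arc.py <<'E'
from q import *
import sys
off=float(sys.argv[1]); goal=float(sys.argv[2]); n=int(sys.argv[3])
t=CR.T@(p-O); bz=t[2]+off
th=np.arctan2(bz-120,90-t[1])-np.arctan2(6,220)
print("theta",th.round(3),"radius",np.hypot(bz-120,90-t[1]).round(1), "rot err",to(p,A2)[0])
g=np.linspace(th,goal,n+1)
b=np.array([bar(x) for x in g]);b0=np.array([0,t[1],bz]);d=np.diff(np.vstack([b0,b[1:]]),axis=0)
for x,y in zip(g[1:],d): print(x.round(2),[(-y[2]/1e3).round(4),(-y[1]/1e3).round(4)])
E
python3 arc.py 42 1.1 11
```

```text
7.275 [623.1 -28.9 186.9] 0.12465752316127149 [ 2.6  4.5 -7.4] [-0.07  0.39  1.47  0.01  1.27  1.36]
chest [   2.7 -102.   186.9]
theta 0.489 radius 220.7 rot err [ 0.0027 -0.0157  0.005 ]
0.54 [np.float64(-0.0101), np.float64(-0.0069)]
0.6 [np.float64(-0.0101), np.float64(-0.0069)]
0.66 [np.float64(-0.0097), np.float64(-0.0074)]
0.71 [np.float64(-0.0093), np.float64(-0.008)]
0.77 [np.float64(-0.0088), np.float64(-0.0085)]
0.82 [np.float64(-0.0083), np.float64(-0.009)]
0.88 [np.float64(-0.0078), np.float64(-0.0094)]
0.93 [np.float64(-0.0073), np.float64(-0.0098)]
0.99 [np.float64(-0.0067), np.float64(-0.0102)]
1.04 [np.float64(-0.0062), np.float64(-0.0106)]
1.1 [np.float64(-0.0056), np.float64(-0.0109)]
```

Radius 220.7 mm fits the given 220, so the arc is tracked well.

Request:
apply_moves:
  moves:
    - [[0,-0.007,0.002],[-0.0101,-0.0065,0],1]
    - [[0,-0.007,0.002],[-0.0101,-0.007,0],1]
    - [[0,0,0],[-0.0097,-0.0074,0],1]
    - [[0,0,0],[-0.0093,-0.008,0],1]
    - [[0,0,0],[-0.0088,-0.0085,0],1]
    - [[0,0,0],[-0.0083,-0.009,0],1]
    - [[0,0,0],[-0.0078,-0.0094,0],1]
    - [[0,0,0],[-0.0073,-0.0098,0],1]
    - [[0,0,0],[-0.0067,-0.0102,0],1]

```text
t: 8.4
position: [611.7, 47.3, 272.0]
tool_rot: [2.149, 0.144, -2.141]
force: [2.0, -1.1, -4.4]
gripper_width: 0.122
```

```bash
python3 arc.py 42 1.275 6
```

```text
8.4 [611.7  47.3 272. ] 0.12218718886161 [ 2.  -1.1 -4.4] [ 0.06  0.34  1.33 -0.01  1.47  1.49]
chest [  2. -25. 272.]
theta 1.009 radius 225.5 rot err [ 0.0018 -0.0031 -0.0072]
1.05 [np.float64(-0.0001), np.float64(-0.0113)]
1.1 [np.float64(-0.0044), np.float64(-0.0087)]
1.14 [np.float64(-0.004), np.float64(-0.0089)]
1.19 [np.float64(-0.0036), np.float64(-0.0091)]
1.23 [np.float64(-0.0032), np.float64(-0.0092)]
1.27 [np.float64(-0.0028), np.float64(-0.0094)]
```

Request:
apply_moves:
  moves:
    - [[0,0,0],[-0.003,-0.0105,0],1]
    - [[0,0,0],[-0.0042,-0.0088,0],1]
    - [[0,0,0],[-0.004,-0.0089,0],1]
    - [[0,0,0],[-0.0036,-0.0091,0],1]
    - [[0,0,0],[-0.003,-0.008,0],1]

```text
t: 9.02
position: [605.4, 93.3, 294.7]
tool_rot: [2.153, 0.138, -2.133]
force: [0.9, -2.0, 2.6]
gripper_width: 0.125
```

```bash
cat > lid.py <<'E'
from q import *
def lidang(cam="scene",lo=-115,hi=115):
    s=ctrl.read_camera(cam);w=cloud(s);Q=(w-O)@CR
    m=(Q[...,0]>lo)&(Q[...,0]<hi)&(Q[...,1]>-80)&(Q[...,1]<100)&(Q[...,2]>140)&(Q[...,2]<300)&(s["color"].min(2)>60)
    P=Q[m][:,1:]
    # robust line
    l=cv2.fitLine(P.astype(np.float32),cv2.DIST_HUBER,0,1,1).ravel()
    return len(P),np.arctan2(abs(l[1]),abs(l[0]))*(1 if l[0]*l[1]<0 else -1),l[2:]
E
python3 arc.py 42 1.28 3
python3 - <<'E'
from lid import *
print(lidang(lo=50)); print(ctrl.boxes_of("scene","stay_press"))
E
```

```text
9.025 [605.4  93.3 294.7] 0.12491007625598458 [ 0.9 -2.   2.6] [ 0.14  0.33  1.29 -0.01  1.51  1.57]
chest [  2.1  21.4 294.7]
theta 1.237 radius 227.3 rot err [ 0.0015 -0.0082 -0.0127]
1.25 [np.float64(0.006), np.float64(-0.0052)]
1.27 [np.float64(-0.0009), np.float64(-0.003)]
1.28 [np.float64(-0.0008), np.float64(-0.003)]
9.025 [605.4  93.3 294.7] 0.12491007625598458 [ 0.9 -2.   2.6] [ 0.14  0.33  1.29 -0.01  1.51  1.57]
chest [  2.1  21.4 294.7]
(892, np.float32(1.2279407), array([ 53.748116, 224.07007 ], dtype=float32))
[{'extent': [222.2, 139.3, 20.4, 27.2], 'conf': 0.59}]
```

Request:
apply_moves:
  moves:
    - [[0,0,0.006],[-0.001,-0.006,0],1]
    - [[0,0,0],[-0.001,-0.005,0],1]
    - [[0,0,0],[0,-0.003,0],1]

```text
t: 9.5
position: [603.9, 104.7, 298.1]
tool_rot: [2.15, 0.123, -2.124]
force: [3.3, -11.2, 3.1]
gripper_width: 0.122
```

```bash
python3 arc.py 42 1.28 2
python3 - <<'E'
from lid import *
print(lidang(lo=50))
E
```

```text
9.5 [603.9 104.7 298.1] 0.12155644613742551 [  3.3 -11.2   3.1] [ 0.17  0.33  1.28 -0.03  1.52  1.6 ]
chest [  2.2  33.  298.1]
theta 1.29 radius 227.4 rot err [ 0.001  -0.0102 -0.026 ]
1.28 [np.float64(0.0073), np.float64(-0.0008)]
1.28 [np.float64(0.0003), np.float64(0.0011)]
9.5 [603.9 104.7 298.1] 0.12155644613742551 [  3.3 -11.2   3.1] [ 0.17  0.33  1.28 -0.03  1.52  1.6 ]
chest [  2.2  33.  298.1]
(964, np.float32(1.2852892), array([ 60.13751, 224.59267], dtype=float32))
```

Request:
apply_moves:
  moves:
    - [[0,0,0],[0,0.003,0],0.6]
    - [[0,0,0],[0,0,0],0.6]
    - [[0,0,0],[0,0,0],0.6]
    - [[0,0,0],[-0.03,0,0],0.6]
    - [[0,0,0],[-0.03,0,0],0.6]
    - [[0,0,0],[-0.01,0,0],0.6]

```text
t: 10.3
position: [600.8, 105.8, 365.1]
tool_rot: [2.138, 0.129, -2.14]
force: [-0.3, 0.1, -1.0]
gripper_width: 0.398
```

```bash
cat > pin.py <<'E'
from lid import *
def pin(cam,z0=60):
    s=ctrl.read_camera(cam);w=cloud(s);Q=(w-O)@CR
    m=(Q[...,0]>-172)&(Q[...,0]<-140)&(abs(Q[...,1])<90)&(Q[...,2]>z0)&(Q[...,2]<230)
    return s,Q[m]
if __name__=="__main__":
    print(lidang(lo=50))
    for c in("scene","top"):
        s,P=pin(c);print(c,len(P),np.median(P,0).round(1) if len(P) else "",P.max(0).round(1) if len(P) else "")
    save(s,"topL.png")
E
python3 pin.py
```

```text
10.3 [600.8 105.8 365.1] 0.3982786212544837 [-0.3  0.1 -1. ] [ 0.17  0.33  1.12 -0.02  1.69  1.6 ]
chest [ -0.7  34.4 365.1]
(959, np.float32(1.2744117), array([ 58.785595, 225.44861 ], dtype=float32))
scene 61 [-156.1   -4.4  165.5] [-140.     4.7  170. ]
top 0
```

The pin is at (-156, -1, 161) in the chest frame and the lid at 1.27 rad, so the stay is locked. Next, the tin.

Request:
apply_moves:
  moves:
    - [[0,0,0],[0,0.0457,0.028],0.2]
    - [[0,0,0],[0,0.0457,0.028],0.2]
    - [[0,0,0],[0,0.0457,0.028],0.2]
    - [[0,0,0],[0,0.0457,0.028],0.2]
    - [[0,0,0],[0,0.0457,0.028],0.2]
    - [[0,0,0],[0,0.0457,0.028],0.2]
    - [[0,0,0],[0,0.0457,0.028],0.2]

```text
t: 11.32
position: [445.1, -244.4, 358.7]
tool_rot: [2.112, 0.143, -2.162]
force: [0.2, -0.2, 0.2]
gripper_width: 0.8
```

Request:
apply_moves:
  moves:
    - [[-0.1745,0,0],[0.027,0,0],0.2]
    - [[-0.1745,0,0],[0.027,0,0],0.2]
    - [[-0.1745,0,0],[0.027,0,0],0.2]
    - [[-0.1745,0,0],[0.027,0,0],0.2]
    - [[-0.1745,0,0],[0.027,0,0],0.2]
    - [[-0.1745,0,0],[0.027,0,0],0.2]
    - [[-0.1745,0,0],[0.027,0,0],0.2]
    - [[-0.1745,0,0],[0.027,0,0],0.2]
    - [[-0.1745,0,0],[0.027,0,0],0.2]

```text
t: 12.45
position: [428.3, -247.3, 97.3]
tool_rot: [1.046, 1.319, -1.095]
force: [0.4, 0.5, 0.6]
gripper_width: 0.802
```

Run:
```python
from q import *
T=np.array([450.7,-238.3,0]);print(to(T+[0,0,-3],B))
s=ctrl.read_camera("top");w=cloud(s);save(s,"top4.png")
s=ctrl.read_camera("wrist");save(s,"wrist4.png")
a=cv2.imread("pics/wrist4.png");b=cv2.imread("pics/top4.png")[110:290,190:400];cv2.imwrite("pics/m4.png",np.hstack([cv2.resize(a,(400,300)),cv2.resize(b,(350,300))]))
```

```text
12.45 [ 428.3 -247.3   97.3] 0.8017568162916111 [0.4 0.5 0.6] [-0.53  0.29  1.86 -0.03  1.02 -0.7 ]
chest [-220.5 -291.3   97.3]
(array([0.0525, 0.0004, 0.0381]), array([99.3, 27.5, -4.5]), array([100.3,  23.4,  -5.8]))
```

View pics/m4.png

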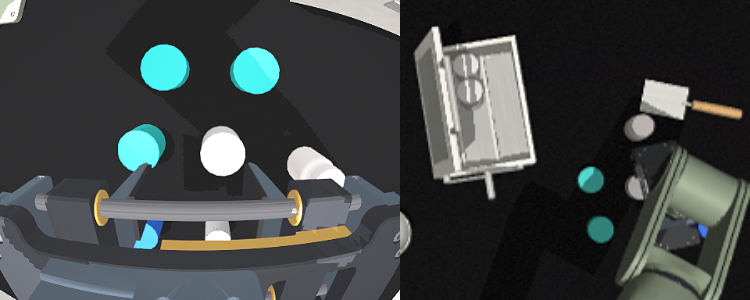

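The plain white tin, at (220,152) in the wrist view, lies nearly between the fingers. The chest is open with the stay out at (485,185), and the empty lane is on the right. I'll correct laterally and go down.

Request:
apply_moves:
  moves:
    - [[0.0525,0,0.038],[0.01,0.024,-0.0055],0.2]
    - [[0,0,0],[0,0,0],0.2]

```text
t: 12.8
position: [448.2, -235.9, 84.6]
tool_rot: [1.116, 1.273, -1.119]
force: [0.2, -0.0, -0.3]
gripper_width: 0.802
```

Run:
```python
from q import *
T=np.array([450.7,-238.3,0]);print(to(T+[0,0,-1],B))
```

```text
12.8 [ 448.2 -235.9   84.6] 0.8020638126741948 [ 0.2 -0.  -0.3] [-0.51  0.31  1.87 -0.    0.97 -0.63]
chest [-199.2 -282.8   84.6]
(array([-0.0136, -0.0042,  0.0058]), array([85.6,  2.7,  3. ]), array([85.6,  2.2,  2.7]))
```

Request:
apply_moves:
  moves:
    - [[-0.013,-0.004,0.006],[0.03,0.002,0.003],0.2]
    - [[0,0,0],[0.03,0,0],0.2]
    - [[0,0,0],[0.022,0,0],0.2]
    - [[0,0,0],[0,0,0],1]
    - [[0,0,0],[0,0,0],1]
    - [[0,0,0],[0,0,0],1]
    - [[0,0,0],[0,0,0],1]

```text
t: 13.68
position: [452.9, -242.3, 8.2]
tool_rot: [1.107, 1.259, -1.108]
force: [-0.6, -0.4, -1.5]
gripper_width: 0.537
```

```bash
python3 q.py
```

```text
13.675 [ 452.9 -242.3    8.2] 0.5367125924162962 [-0.6 -0.4 -1.5] [-0.51  0.41  1.96 -0.    0.76 -0.64]
chest [-195.5 -289.8    8.2]
```

Run:
```python
from q import *
for i in range(4):
    s=ctrl.read_camera("wrist"); print(ctrl.get_obs()["position"].round(1))
print(to(p,B)[0])
```

```text
13.675 [ 452.9 -242.3    8.2] 0.5367125924162962 [-0.6 -0.4 -1.5] [-0.51  0.41  1.96 -0.    0.76 -0.64]
chest [-195.5 -289.8    8.2]
[ 452.9 -242.4    8.1]
[ 452.8 -242.2    7.9]
[ 452.7 -242.2    7.8]
[ 452.6 -242.1    7.6]
[-0.0043  0.0074 -0.0059]
```

Request:
apply_moves:
  moves:
    - [[0,0,0],[-0.03,0,0],1]
    - [[0,0,0],[-0.05,0,0],1]
    - [[0,0,0],[-0.05,0,0],1]
    - [[0,0,0],[-0.04,0,0],1]
    - [[0,0,0],[0,0.03,-0.0465],1]
    - [[0,0,0],[0,0.03,-0.0465],1]
    - [[0,0,0],[0,0.03,-0.0465],1]
    - [[0,0,0],[0,0.03,-0.0465],1]
    - [[0,0,0],[0,0.025,-0.04],1]
    - [[0,0,0],[0,0,0],1]

```text
t: 15.12
position: [568.0, 9.2, 181.4]
tool_rot: [1.11, 1.26, -1.111]
force: [0.5, -0.8, -2.2]
gripper_width: 0.535
```

Run:
```python
from q import *
# tilt: tool down axis = -floor normal; rotate about chest y by +0.24
a=0.22
Bt=CR@R.from_euler('y',a).as_matrix()@CR.T@B
print("floor-normal check",(-CR.T@Bt[:,0]).round(3))
# TCP relative to tin base centre along the tool axis: 7.8 mm behind, and -3.5 chest y
n=CR.T@(-Bt[:,0]); goal=np.array([-45,-56.5,51])+7.8*n
for h in (60,3): print(h,to(W(*(goal+[0,0,h])),Bt))
```

```text
15.125 [568.    9.2 181.4] 0.5348288928957273 [ 0.5 -0.8 -2.2] [-0.    0.31  1.6  -0.01  1.22 -0.13]
chest [-46.6 -56.7 181.4]
floor-normal check [0.218 0.    0.976]
60 (array([-0.0085,  0.0056, -0.2255]), array([62.9,  3. , -0.6]), array([60.6, 17. , -0.2]))
3 (array([-0.0085,  0.0056, -0.2255]), array([119.8,   2.7,  -1. ]), array([116.2,  29.4,  -0.2]))
```

Request:
apply_moves:
  moves:
    - [[-0.008,0.005,-0.113],[0.02,0.001,0],1]
    - [[0,0,-0.113],[0.02,0.003,0],1]
    - [[0,0,0],[0.02,0.005,0],1]
    - [[0,0,0],[0,0,0],1]

```text
t: 15.62
position: [569.1, 7.0, 119.1]
tool_rot: [0.976, 1.422, -1.276]
force: [-0.3, 0.6, -1.6]
gripper_width: 0.534
```

Run:
```python
from q import *
a=0.22
Bt=CR@R.from_euler('y',a).as_matrix()@CR.T@B
n=CR.T@(-Bt[:,0]); goal=np.array([-45,-56.5,51])+7.8*n
for h in (40,3): print(h,to(W(*(goal+[0,0,h])),Bt))
s=ctrl.read_camera("wrist");save(s,"wrist5.png");s=ctrl.read_camera("scene");save(s,"scene5.png")
a=cv2.imread("pics/wrist5.png");b=cv2.imread("pics/scene5.png")[80:280,190:360];cv2.imwrite("pics/m5.png",np.hstack([cv2.resize(a,(440,330)),cv2.resize(b,(340,330),interpolation=cv2.INTER_CUBIC)]))
```

```text
15.625 [569.1   7.  119.1] 0.5339105788997174 [-0.3  0.6 -1.6] [ 0.01  0.49  1.5  -0.03  1.38 -0.12]
chest [-45.9 -59.  119.1]
40 (array([-0.0006,  0.0025,  0.0084]), array([19.4,  7.1, -2.5]), array([19.4,  7. , -2.5]))
3 (array([-0.0006,  0.0025,  0.0084]), array([55.4, 15.5, -2.6]), array([55.5, 15. , -2.5]))
```

View pics/m5.png

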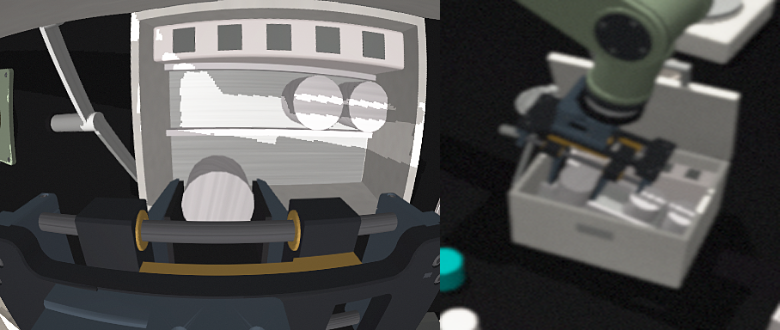

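The tin, at (218,190) in the wrist view, is held over the empty lane, clear of the divider at (250,132) and of the lid. I'll lower it.

Request:
apply_moves:
  moves:
    - [[0,0,0.008],[0.015,0.004,-0.0025],1]
    - [[0,0,0],[0.015,0.004,0],1]
    - [[0,0,0],[0.012,0.004,0],1]
    - [[0,0,0],[0.003,0.001,0],1]

```text
t: 16.23
position: [574.8, 8.8, 77.0]
tool_rot: [0.989, 1.406, -1.263]
force: [-0.6, 0.1, -2.5]
gripper_width: 0.536
```

```bash
cat > g.py <<'E'
from q import *
a=0.22
Bt=CR@R.from_euler('y',a).as_matrix()@CR.T@B
n=CR.T@(-Bt[:,0]); goal=np.array([-45,-56.5,51])+7.8*n
for h in (0,): print(h,to(W(*(goal+[0,0,h])),Bt))
E
python3 g.py
```

```text
16.225 [574.8   8.8  77. ] 0.535816306393995 [-0.6  0.1 -2.5] [ 0.01  0.52  1.55 -0.03  1.27 -0.11]
chest [-40.  -58.1  77. ]
0 (array([-0.0023,  0.0039, -0.0124]), array([18.7,  0.5, -1.6]), array([18.7,  0.8, -1.6]))
```

Request:
apply_moves:
  moves:
    - [[0,0,-0.01],[0.009,0,-0.0015],1]
    - [[0,0,0],[0.005,0,0],1]
    - [[0,0,0],[0.002,0,0],1]

```text
t: 16.6
position: [571.5, 9.8, 60.8]
tool_rot: [0.983, 1.413, -1.27]
force: [0.6, -0.1, -1.2]
gripper_width: 0.534
```

```bash
python3 g.py
```

```text
16.6 [571.5   9.8  60.8] 0.5335693629772217 [ 0.6 -0.1 -1.2] [ 0.02  0.54  1.57 -0.03  1.24 -0.11]
chest [-43.  -56.6  60.8]
0 (array([-0.0023,  0.004 , -0.0026]), array([ 2.1,  0.2, -0.1]), array([ 2.1,  0.2, -0.1]))
```

Request:
apply_moves:
  moves:
    - [[0,0,0],[0.0025,0,0],1]
    - [[0,0,0],[0.0015,0,0],1]

```text
t: 16.85
position: [571.5, 9.7, 58.0]
tool_rot: [0.984, 1.411, -1.269]
force: [1.1, 1.0, 8.5]
gripper_width: 0.538
```

Contact with the lane floor (+10 N change). I'll let go and withdraw.

Request:
apply_moves:
  moves:
    - [[0,0,0],[-0.001,0,0],0.3]
    - [[0,0,0],[0,0,0],0.2]
    - [[0,0,0],[0,0,0],0.2]
    - [[0,0,0],[-0.015,0,0],0.2]
    - [[0,0,0],[-0.025,0,0],0.2]
    - [[0,0,0],[-0.04,0,0],0.2]
    - [[0,0,0],[-0.05,0,0],0.2]
    - [[0,0,0],[-0.04,0,0],0.2]

```text
t: 17.85
position: [607.3, 15.6, 231.3]
tool_rot: [0.982, 1.414, -1.271]
force: [0.1, -0.2, -0.6]
gripper_width: 0.8
```

Run:
```python
from pin import *
print(lidang(lo=50))
s,P=pin("scene");print(len(P),np.median(P,0).round(1))
s=ctrl.read_camera("top");w=cloud(s);Q=(w-O)@CR
m=(Q[...,0]>-108)&(Q[...,0]<110)&(Q[...,1]>-80)&(Q[...,1]<-26)
T=Q[m];h=T[:,2]-(51-(T[:,0]+45)*np.tan(np.radians(14)));k=h>30
print("tin?",k.sum(),T[k].mean(0),T[k].min(0),T[k].max(0))
save(s,"top6.png");c=ctrl.read_camera("wrist");save(c,"wrist6.png")
a=cv2.imread("pics/wrist6.png");b=cv2.imread("pics/top6.png")[120:240,190:300];cv2.imwrite("pics/m6.png",np.hstack([cv2.resize(a,(440,330)),cv2.resize(b,(300,330),interpolation=cv2.INTER_CUBIC)]))
```

```text
17.85 [607.3  15.6 231.3] 0.8002329852792056 [ 0.1 -0.2 -0.6] [ 0.02  0.48  1.23 -0.03  1.65 -0.11]
chest [ -6.8 -55.8 231.3]
(520, np.float32(1.2722225), array([ 64.633545, 206.38455 ], dtype=float32))
60 [-156.    -3.5  164.7]
tin? 2699 [  6.83323403 -52.89024175 568.25204773] [-107.98027912  -79.9442345   354.83047133] [109.15280199 -26.00555778 659.53507787]
```

View pics/m6.png

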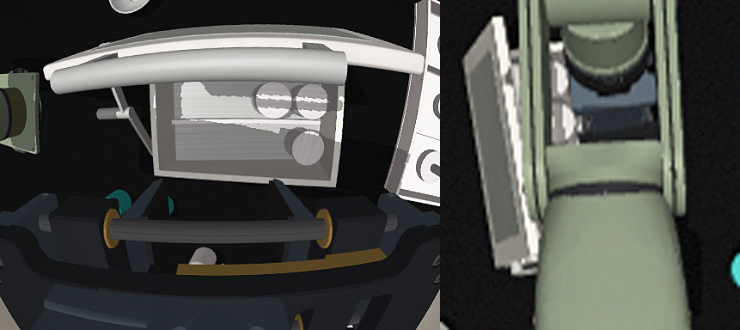

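The tin, at (307,147), is down at the stop level with the neighbouring fixed tin at (310,100), and the stay is still locked. Next I turn towards the pin, shutting the fingers.

Request:
apply_moves:
  moves:
    - [[0,0,0.115],[-0.01,-0.04,0.005],1]
    - [[0,0,0.11],[-0.01,-0.05,0.005],1]
    - [[0,0,0],[-0.01,-0.055,0.005],1]
    - [[0,0,0],[0,-0.055,0.005],1]
    - [[-0.175,0,0],[0,0,0],1]
    - [[-0.175,0,0],[0,0,0],1]
    - [[-0.175,0,0],[0,0,0],1]
    - [[-0.175,0,0],[0,0,0],1]
    - [[-0.175,0,0],[0,0,0],1]
    - [[-0.175,0,0],[0,0,0],1]
    - [[-0.175,0,0],[0,0,0],1]
    - [[-0.175,0,0],[0,0,0],1]

```text
t: 19.55
position: [394.7, -31.4, 252.0]
tool_rot: [-0.01, 1.607, 0.01]
force: [-0.9, 0.1, -0.0]
gripper_width: 0.008
```

```bash
cat > pr.py <<'E'
from q import *
At=CR@R.from_euler('y',0.3).as_matrix()@CR.T@A
if (CR.T@At[:,0])[0]<0: At=CR@R.from_euler('y',-0.3).as_matrix()@CR.T@A
goal=np.array([-141.,4,150.7])
if __name__=="__main__":
    print("down",(CR.T@At[:,0]).round(2)); print("tilt now",(CR.T@r[:,0]).round(3))
    for h in (60,0): print(h,to(W(*(goal+[0,0,h])),At))
    # world-vertical and chest +y in the tilted tool axes
    print("10 down",(At.T@np.array([0,0,-10])).round(2),"10 chest y",(At.T@CR@np.array([0,10,0])).round(2))
E
python3 pr.py
python3 - <<'E'
from h import *
s=ctrl.read_camera("top");w=cloud(s);Q=(w-O)@CR
m=(Q[...,0]>-108)&(Q[...,0]<110)&(Q[...,1]>-80)&(Q[...,1]<-26)&(Q[...,2]<130)
T=Q[m];h=T[:,2]-(51-(T[:,0]+45)*np.tan(np.radians(14)));k=h>30
print("tin",k.sum(),T[k].mean(0).round(1),T[k].min(0).round(1),T[k].max(0).round(1))
E
```

```text
19.55 [394.7 -31.4 252. ] 0.008169028293533897 [-0.9  0.1 -0. ] [-0.1   0.02  1.79 -0.    1.37 -1.69]
chest [-223.9  -72.9  252. ]
down [ 0.3  -0.   -0.96]
tilt now [-0.036  0.004 -0.999]
60 (array([-0.1258, -0.3361,  0.0169]), array([38.6, 86.7, 74. ]), array([64. , 76.9, 67. ]))
0 (array([-0.1258, -0.3361,  0.0169]), array([98.6, 86.7, 76.2]), array([121.3,  76.9,  49.2]))
10 down [ 9.55  0.   -2.96] 10 chest y [-0. 10. -0.]
tin 211 [ 81.2 -55.3  67.9] [-19.6 -80.   51.3] [109.3 -28.6 125.7]
```

Request:
apply_moves:
  moves:
    - [[-0.042,-0.112,0.006],[0,0,0],1]
    - [[-0.042,-0.112,0.006],[0,0,0],1]
    - [[-0.042,-0.112,0.006],[0,0,0],1]
    - [[0,0,0],[0.02,0.026,0.022],1]
    - [[0,0,0],[0.02,0.026,0.022],1]
    - [[0,0,0],[0.02,0.025,0.022],1]
    - [[0,0,0],[0,0,0],1]

```text
t: 20.48
position: [458.6, 56.5, 205.6]
tool_rot: [-0.074, 1.275, 0.111]
force: [-0.5, -0.1, -0.8]
gripper_width: 0.002
```

```bash
python3 pr.py
```

```text
20.475 [458.6  56.5 205.6] 0.00233757197878726 [-0.5 -0.1 -0.8] [ 0.08 -0.03  1.99  0.02  0.88 -1.62]
chest [-148.4    5.3  205.6]
down [ 0.3  -0.   -0.96]
tilt now [ 0.29   0.002 -0.957]
60 (array([-0.0155, -0.0055, -0.0018]), array([-2.7, -1.1,  8.5]), array([-2.6, -1.3,  8.5]))
0 (array([-0.0155, -0.0055, -0.0018]), array([54.7, -1.5, -8.9]), array([54.7, -1.3, -9.2]))
10 down [ 9.55  0.   -2.96] 10 chest y [-0. 10. -0.]
```

Request:
apply_moves:
  moves:
    - [[-0.015,-0.005,0],[0.02,-0.001,-0.001],1]
    - [[0,0,0],[0.015,0,-0.003],1]
    - [[0,0,0],[0.008,0,-0.002],1]

```text
t: 20.85
position: [462.8, 55.1, 160.7]
tool_rot: [-0.084, 1.273, 0.118]
force: [0.3, 0.3, 0.2]
gripper_width: 0.004
```

```bash
python3 pr.py
python3 - <<'E'
from h import *
s=ctrl.read_camera("scene");save(s,"scene7.png");c=ctrl.read_camera("wrist");save(c,"wrist7.png")
a=cv2.imread("pics/wrist7.png");b=cv2.imread("pics/scene7.png")[90:250,180:340];cv2.imwrite("pics/m7.png",np.hstack([cv2.resize(a,(440,330)),cv2.resize(b,(330,330),interpolation=cv2.INTER_CUBIC)]))
E
```

```text
20.85 [462.8  55.1 160.7] 0.0040618948678476235 [0.3 0.3 0.2] [ 0.08  0.02  2.07  0.03  0.76 -1.64]
chest [-144.5    3.4  160.7]
down [ 0.3  -0.   -0.96]
tilt now [ 0.292  0.001 -0.957]
60 (array([-0.0043, -0.0041, -0.0011]), array([-46.8,   0.7,  17.9]), array([-46.8,   0.6,  18.1]))
0 (array([-0.0043, -0.0041, -0.0011]), array([10.6,  0.6,  0.4]), array([10.6,  0.6,  0.3]))
10 down [ 9.55  0.   -2.96] 10 chest y [-0. 10. -0.]
```

View pics/m7.png

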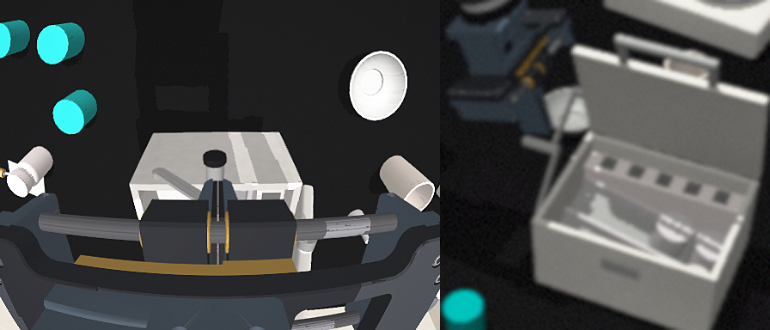

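The fingers are directly over the pin: the cap shows at (215,158) in the wrist view, and in the scene view the fingertips are just above the pin at (540,143). The tin stands at the stop, around (705,255). I'll go down to contact.

Request:
apply_moves:
  moves:
    - [[0,0,0],[0.0055,0,0],1]
    - [[0,0,0],[0.004,0,-0.001],1]

```text
t: 21.2
position: [465.1, 55.1, 152.1]
tool_rot: [-0.084, 1.271, 0.117]
force: [-0.0, 0.1, 0.1]
gripper_width: 0.006
```

Request:
apply_moves:
  moves:
    - [[0,0,0],[0.003,0,-0.001],1]
    - [[0,0,0],[0.003,0,-0.001],1]

```text
t: 21.45
position: [465.7, 56.0, 147.0]
tool_rot: [-0.081, 1.269, 0.118]
force: [-4.3, 4.3, 7.9]
gripper_width: 0.007
```

Request:
apply_moves:
  moves:
    - [[0,0,0],[0.006,0.0015,-0.0018],1]
    - [[0,0,0],[0.006,0.002,-0.0018],1]
    - [[0,0,0],[0.006,0.002,-0.0018],1]

```text
t: 21.82
position: [465.6, 64.4, 130.7]
tool_rot: [-0.074, 1.265, 0.119]
force: [-3.6, 1.7, 5.8]
gripper_width: 0.001
```

Run:
```python
from pin import *
s,P=pin("scene");print(len(P),np.median(P,0).round(1) if len(P) else 0); print(lidang(lo=20))
```

```text
21.825 [465.6  64.4 130.7] 0.0014883447831653485 [-3.6  1.7  5.8] [ 0.1   0.06  2.12  0.03  0.66 -1.62]
chest [-140.4   12.2  130.7]
268 [-151.2    1.4  189.6]
(1315, np.float32(1.2445668), array([ 55.655205, 224.2649  ], dtype=float32))
```

Request:
apply_moves:
  moves:
    - [[0,0,0],[0.006,0.001,-0.0018],1]
    - [[0,0,0],[0.006,0.001,-0.0018],1]
    - [[0,0,0],[0.004,0.001,-0.0012],1]

```text
t: 22.3
position: [465.6, 68.2, 114.9]
tool_rot: [-0.073, 1.264, 0.12]
force: [-2.8, -3.7, 5.2]
gripper_width: 0.007
```

Run:
```python
from lid import *
print(lidang(lo=20))
```

```text
22.3 [465.6  68.2 114.9] 0.007467458002773631 [-2.8 -3.7  5.2] [ 0.11  0.08  2.14  0.03  0.61 -1.62]
chest [-139.8   16.   114.9]
(1012, np.float32(1.109036), array([ 40.769657, 220.4109  ], dtype=float32))
```

Lid 1.11 rad with the pin about 34 mm down, which is inside the 31–42 mm window. I'll withdraw upwards and check that it stays broken.

Request:
apply_moves:
  moves:
    - [[0,0,0],[-0.02,0,0.005],1]
    - [[0,0,0],[-0.05,0,0.005],1]
    - [[0,0,0],[-0.055,0,0],1]
    - [[0,0,0],[-0.055,0,0],1]
    - [[0,0,0],[-0.055,0,0],1]

```text
t: 22.98
position: [403.5, 55.9, 343.3]
tool_rot: [-0.077, 1.274, 0.117]
force: [-0.1, -0.8, 0.5]
gripper_width: 0.003
```

Run:
```python
from pin import *
print(lidang(lo=20)); s,P=pin("scene");P=P[P[:,2]<190];print(len(P),np.median(P,0).round(1))
# handle bar in scene: points high
w=cloud(s);Q=(w-O)@CR
m=(abs(Q[...,0])<70)&(Q[...,1]>-60)&(Q[...,1]<60)&(Q[...,2]>290)&(Q[...,2]<345);print("bar",m.sum(),Q[m].mean(0).round(1),Q[m].max(0).round(1))
for th in(1.05,1.1,1.15): print(th,np.round(bar(th),1))
print(to(p,A)[0])
```

```text
22.975 [403.5  55.9 343.3] 0.0025899137666075176 [-0.1 -0.8  0.5] [ 0.09 -0.19  1.79  0.02  1.25 -1.61]
chest [-203.    12.3  343.3]
(992, np.float32(1.1013657), array([ 39.70536, 220.64418], dtype=float32))
58 [-154.8   16.3  128.8]
bar 323 [  1.5  -6.6 318.3] [ 60.3  13.1 327. ]
1.05 [  0.  -14.3 313.8]
1.1 [  0.   -4.4 318.8]
1.15 [  0.    5.6 323.3]
[-0.0094  0.3088 -0.006 ]
```

Stay remains broken (pin 36 mm down), lid 1.10 rad, bar measured at chest (1,-6,318), which matches 1.10. Going to the bar.

Request:
apply_moves:
  moves:
    - [[0,0.103,0],[-0.01,0,0],0.6]
    - [[0,0.103,0],[-0.01,0,0],0.6]
    - [[-0.009,0.103,-0.006],[0,0,0],0.6]
    - [[0,0,0],[0,0,0],0.6]

```text
t: 23.58
position: [401.1, 54.0, 366.9]
tool_rot: [-0.11, 1.576, 0.107]
force: [-0.5, -0.8, 0.1]
gripper_width: 0.39
```

Run:
```python
from q import *
b=np.array(bar(1.1)); print(to(W(*(b+[0,0,28])),A),to(W(*(b-[0,0,42])),A))
```

```text
23.575 [401.1  54.  366.9] 0.390384890623483 [-0.5 -0.8  0.1] [ 0.11 -0.02  1.54 -0.    1.62 -1.6 ]
chest [-205.7   10.8  366.9]
(array([-0.0006, -0.0078,  0.0015]), array([ 18.6, -15.1, 205.8]), array([ 20.2, -15.2, 205.7])) (array([-0.0006, -0.0078,  0.0015]), array([ 88.6, -15. , 206.4]), array([ 90.2, -15.2, 205.7]))
```

Request:
apply_moves:
  moves:
    - [[0,-0.008,0],[0,-0.004,0.051],0.6]
    - [[0,0,0],[0,-0.004,0.051],0.6]
    - [[0,0,0],[0,-0.004,0.051],0.6]
    - [[0,0,0],[0.01,-0.003,0.051],0.6]
    - [[0,0,0],[0,0,0],0.6]

```text
t: 24.2
position: [608.7, 66.2, 354.5]
tool_rot: [-0.109, 1.563, 0.106]
force: [-0.4, 0.0, -0.1]
gripper_width: 0.395
```

Run:
```python
from q import *
b=np.array(bar(1.1)); print(to(W(*(b-[0,0,42])),A))
```

```text
24.2 [608.7  66.2 354.5] 0.3947942720908219 [-0.4  0.  -0.1] [ 0.09  0.33  1.15 -0.    1.66 -1.62]
chest [  1.6  -5.9 354.5]
(array([-0.0017,  0.0053,  0.0026]), array([77.7,  1.6, -2. ]), array([77.7,  1.4, -1.6]))
```

Request:
apply_moves:
  moves:
    - [[0,0,0],[0.03,0,-0.0015],0.6]
    - [[0,0,0],[0.03,0,0],0.6]
    - [[0,0,0],[0.013,0,0],0.6]
    - [[0,0,0],[0.002,0,0],0.6]

```text
t: 24.7
position: [604.3, 64.9, 280.3]
tool_rot: [-0.109, 1.557, 0.105]
force: [0.6, -0.2, -0.0]
gripper_width: 0.399
```

Run:
```python
from lid import *
b=np.array(bar(1.1)); print(to(W(*(b-[0,0,42])),A)); print(lidang(lo=50))
```

```text
24.7 [604.3  64.9 280.3] 0.3991588132401428 [ 0.6 -0.2 -0. ] [ 0.09  0.33  1.33 -0.    1.47 -1.62]
chest [ -2.9  -6.6 280.3]
(array([-0.0024,  0.0107,  0.0033]), array([3.5, 2.1, 2.9]), array([3.5, 2.1, 2.9]))
(687, np.float32(1.1016165), array([ 39.815067, 220.54947 ], dtype=float32))
```

Request:
apply_moves:
  moves:
    - [[0,0.01,0.003],[0.0025,0.001,0.002],1]
    - [[0,0,0],[0,0,0],1]
    - [[0,0,0],[0,0,0],1]
    - [[0,0,0],[0,0,0],1]

```text
t: 25.25
position: [607.4, 66.8, 281.0]
tool_rot: [-0.107, 1.562, 0.108]
force: [1.1, -0.2, -1.2]
gripper_width: 0.123
```

```bash
cat > low.py <<'E'
from q import *
import sys
off=float(sys.argv[1]); goal=float(sys.argv[2]); n=int(sys.argv[3])
t=CR.T@(p-O); bz=t[2]+off
th=np.arctan2(bz-120,90-t[1])-np.arctan2(6,220)
print("theta",th.round(3),"radius",np.hypot(bz-120,90-t[1]).round(1), "rot err",to(p,A)[0])
g=np.linspace(th,goal,n+1);b=np.array([bar(x) for x in g])
k=np.array([0,t[1],bz])-b[0]
b+=k*np.linspace(1,0,n+1)[:,None]
for x,y in zip(g[1:],np.diff(b,axis=0)): print(x.round(2),[(-y[2]/1e3).round(4),(y[1]/1e3).round(4)])
E
python3 low.py 40 0.45 12
```

```text
25.25 [607.4  66.8 281. ] 0.12317879320106853 [ 1.1 -0.2 -1.2] [ 0.09  0.34  1.32  0.    1.48 -1.62]
chest [  0.4  -5.2 281. ]
theta 1.101 radius 222.3 rot err [-0.0018  0.0057 -0.0003]
1.05 [np.float64(0.0056), np.float64(-0.0106)]
0.99 [np.float64(0.0061), np.float64(-0.0103)]
0.94 [np.float64(0.0067), np.float64(-0.0099)]
0.88 [np.float64(0.0072), np.float64(-0.0096)]
0.83 [np.float64(0.0077), np.float64(-0.0092)]
0.78 [np.float64(0.0082), np.float64(-0.0087)]
0.72 [np.float64(0.0087), np.float64(-0.0083)]
0.67 [np.float64(0.0091), np.float64(-0.0078)]
0.61 [np.float64(0.0096), np.float64(-0.0073)]
0.56 [np.float64(0.0099), np.float64(-0.0068)]
0.5 [np.float64(0.0103), np.float64(-0.0062)]
0.45 [np.float64(0.0106), np.float64(-0.0057)]
```

Request:
apply_moves:
  moves:
    - [[0,0,0],[0.0056,-0.0106,0],1]
    - [[0,0,0],[0.0061,-0.0103,0],1]
    - [[0,0,0],[0.0067,-0.0099,0],1]
    - [[0,0,0],[0.0072,-0.0096,0],1]
    - [[0,0,0],[0.0077,-0.0092,0],1]
    - [[0,0,0],[0.0082,-0.0087,0],1]

```text
t: 26.0
position: [615.9, 6.3, 237.2]
tool_rot: [-0.105, 1.562, 0.111]
force: [-1.3, 1.1, -0.3]
gripper_width: 0.124
```

```bash
python3 low.py 38.5 0.3 10
```

```text
26.0 [615.9   6.3 237.2] 0.12366294064686603 [-1.3  1.1 -0.3] [-0.01  0.36  1.39  0.    1.39 -1.72]
chest [  0.5 -66.3 237.2]
theta 0.756 radius 220.6 rot err [-0.0016  0.0065 -0.003 ]
0.71 [np.float64(0.0073), np.float64(-0.0069)]
0.67 [np.float64(0.0076), np.float64(-0.0065)]
0.62 [np.float64(0.0079), np.float64(-0.0062)]
0.57 [np.float64(0.0082), np.float64(-0.0058)]
0.53 [np.float64(0.0084), np.float64(-0.0055)]
0.48 [np.float64(0.0087), np.float64(-0.0051)]
0.44 [np.float64(0.0089), np.float64(-0.0047)]
0.39 [np.float64(0.0091), np.float64(-0.0043)]
0.35 [np.float64(0.0093), np.float64(-0.0038)]
0.3 [np.float64(0.0095), np.float64(-0.0034)]
```

Request:
apply_moves:
  moves:
    - [[0,0.003,0],[0.0073,-0.0069,0],1]
    - [[0,0.003,0],[0.0076,-0.0065,0],1]
    - [[0,0,0],[0.0079,-0.0062,0],1]
    - [[0,0,0],[0.0082,-0.0058,0],1]
    - [[0,0,0],[0.0084,-0.0055,0],1]
    - [[0,0,0],[0.0087,-0.0051,0],1]
    - [[0,0,0],[0.0089,-0.0047,0],1]

```text
t: 26.88
position: [621.7, -36.7, 175.0]
tool_rot: [-0.105, 1.569, 0.111]
force: [-0.5, 2.0, -1.1]
gripper_width: 0.12
```

```bash
python3 low.py 38.5 0 11
python3 - <<'E'
from lid import *
print(lidang(lo=50))
E
```

```text
26.875 [621.7 -36.7 175. ] 0.1204993197059994 [-0.5  2.  -1.1] [-0.08  0.41  1.47  0.    1.27 -1.79]
chest [   0.3 -109.6  175. ]
theta 0.411 radius 220.4 rot err [-0.0017 -0.0011 -0.0036]
0.37 [np.float64(0.0075), np.float64(-0.0033)]
0.34 [np.float64(0.0076), np.float64(-0.003)]
0.3 [np.float64(0.0078), np.float64(-0.0028)]
0.26 [np.float64(0.0078), np.float64(-0.0025)]
0.22 [np.float64(0.0079), np.float64(-0.0022)]
0.19 [np.float64(0.008), np.float64(-0.0019)]
0.15 [np.float64(0.0081), np.float64(-0.0016)]
0.11 [np.float64(0.0081), np.float64(-0.0013)]
0.07 [np.float64(0.0082), np.float64(-0.001)]
0.04 [np.float64(0.0082), np.float64(-0.0007)]
0.0 [np.float64(0.0082), np.float64(-0.0004)]
26.875 [621.7 -36.7 175. ] 0.1204993197059994 [-0.5  2.  -1.1] [-0.08  0.41  1.47  0.    1.27 -1.79]
chest [   0.3 -109.6  175. ]
(777, np.float32(0.38347724), array([ -5.658629, 173.30695 ], dtype=float32))
```

Request:
apply_moves:
  moves:
    - [[0,0,0],[0.0075,-0.0033,0],1]
    - [[0,0,0],[0.0076,-0.003,0],1]
    - [[0,0,0],[0.0078,-0.0028,0],1]
    - [[0,0,0],[0.0078,-0.0025,0],1]
    - [[0,0,0],[0.0079,-0.0022,0],1]
    - [[0,0,0],[0.008,-0.0019,0],1]
    - [[0,0,0],[0.007,-0.0016,0],1]

```text
t: 27.8
position: [624.1, -53.5, 116.2]
tool_rot: [-0.103, 1.57, 0.112]
force: [-0.5, 4.6, -1.4]
gripper_width: 0.124
```

```bash
python3 low.py 38.5 0 5
```

```text
27.8 [624.1 -53.5 116.2] 0.12376081246138976 [-0.5  4.6 -1.4] [-0.11  0.45  1.55  0.01  1.14 -1.82]
chest [   0.3 -126.6  116.2]
theta 0.132 radius 219.3 rot err [-0.0019 -0.0016 -0.0062]
0.11 [np.float64(0.0057), np.float64(-0.001)]
0.08 [np.float64(0.0057), np.float64(-0.0008)]
0.05 [np.float64(0.0057), np.float64(-0.0007)]
0.03 [np.float64(0.0058), np.float64(-0.0005)]
0.0 [np.float64(0.0058), np.float64(-0.0004)]
```

Request:
apply_moves:
  moves:
    - [[0,0,0],[0.0057,-0.001,0],1]
    - [[0,0,0],[0.0057,-0.0008,0],1]
    - [[0,0,0],[0.0057,-0.0007,0],1]
    - [[0,0,0],[0.004,-0.0005,0],1]
    - [[0,0,0],[0.003,0,0],1]

```text
t: 28.42
position: [624.5, -55.3, 93.6]
tool_rot: [-0.102, 1.569, 0.114]
force: [-8.5, 5.4, 24.5]
gripper_width: 0.121
```

```bash
python3 low.py 38.5 0 2
python3 - <<'E'
from h import *
s=ctrl.read_camera("scene");Q=(cloud(s)-O)@CR
m=(Q[...,0]>70)&(Q[...,0]<115)&(Q[...,1]>-85)&(Q[...,1]<80)&(Q[...,2]>122)&(Q[...,2]<180);P=Q[m];print(len(P),-np.polyfit(P[:,1],P[:,2],1)[0])
E
```

```text
28.425 [624.5 -55.3  93.6] 0.12102225772165369 [-8.5  5.4 24.5] [-0.11  0.47  1.58  0.01  1.09 -1.82]
chest [   0.4 -128.4   93.6]
theta 0.028 radius 218.7 rot err [-0.0016 -0.0007 -0.0078]
0.01 [np.float64(0.0031), np.float64(-0.0008)]
0.0 [np.float64(0.0031), np.float64(-0.0008)]
844 -0.0011887668385619035
```

The lid is on its seat: 24 N upward and measured slope about 0. I'll ease off, open, and rise.

Request:
apply_moves:
  moves:
    - [[0,0,0],[-0.001,0,0],0.6]
    - [[0,0,0],[0,0,0],0.6]
    - [[0,0,0],[0,0,0],0.6]
    - [[0,0,0],[-0.03,0,0],0.6]
    - [[0,0,0],[-0.05,0,0],0.6]
    - [[0,0,0],[-0.06,0,0],0.6]
    - [[0,0,0],[-0.06,-0.02,0],0.6]
    - [[0,0,0],[0,-0.06,0],0.6]
    - [[0,0,0],[0,-0.06,0],0.6]
    - [[0,0,0],[0,-0.06,0],0.6]
    - [[0,0,0],[0,0,0],0.6]

```text
t: 29.85
position: [653.8, -266.3, 298.3]
tool_rot: [-0.115, 1.571, 0.103]
force: [0.4, 0.1, -0.3]
gripper_width: 0.397
```

Run:
```python
from q import *
s=ctrl.read_camera("top");Q=(cloud(s)-O)@CR
m=(Q[...,0]>-100)&(Q[...,0]<110)&(Q[...,1]>-80)&(Q[...,1]<80)&(Q[...,2]>100)&(Q[...,2]<200);P=Q[m];print(len(P),"lid slope",-np.polyfit(P[:,1],P[:,2],1)[0],np.median(P[:,2]))
save(s,"top8.png");s=ctrl.read_camera("scene");save(s,"scene8.png")
a=cv2.imread("pics/top8.png")[110:290,110:400];b=cv2.imread("pics/scene8.png")[90:380,60:350];cv2.imwrite("pics/m8.png",np.hstack([cv2.resize(a,(440,330)),cv2.resize(b,(340,330))]))
```

```text
29.85 [ 653.8 -266.3  298.3] 0.3970418141594717 [ 0.4  0.1 -0.3] [-0.4   0.51  1.   -0.01  1.63 -2.11]
chest [ 2.000e-01 -3.415e+02  2.983e+02]
3527 lid slope -0.0014057862302056443 133.5106923170722
```

View pics/m8.png

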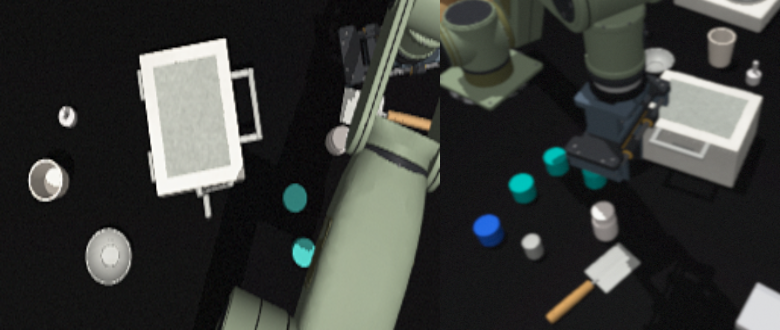

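The lid is shut in the top view at (190,115), and nothing is moving. The beaker, probe, dish, weight (533,245), jar (603,220) and spatula are in their original places. Handing in.

```bash
python3 -c "
from station import ctrl
print(ctrl.sign_off())"
```

```text
the job is handed in; nothing more can be done
None
```

I've handed the job in after about 30 s of robot time. The lid was raised until the stay locked, the tin went into the empty lane, the stay was broken, and the lid was lowered shut in the grip. I got no verdict back.

- **Lid raised:** The first pinch on the handle missed, because the real fingertips end about 23 mm above the reported TCP. I went that much deeper and the second pinch held. The lid then measured 1.27 rad with the stay pin about 161 mm up, so it was locked.
- **Tin:** It was set on the lane, let go, and slid down. The wrist picture showed it upright and level with the fixed tin at the stop. A rough depth check included other points and did not give a clean position. The stay was still locked afterwards.
- **Stay broken:** The pin was pressed about 34 mm down. The lid stayed at 1.10 rad after I let go. I never measured the knee angle itself; the lid and pin positions are the evidence that it broke.
- **Lid lowered:** It came down held in the fingers at roughly 0.4 rad/s. The last check showed a lid slope of about 0.001 rad, and the force reading was back to zero with the gripper clear.
- **Bystanders:** The final pictures show the weight, jar, beaker, probe, dish and spatula apparently where they began. I judged that by eye and did not measure it.
- **Not checked:** I could not see the tin after the lid was closed. I last saw it upright at the stop just before pressing the pin.

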